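# Close the keyhole cover of a beam-combiner box

## Robot

A 6-joint arm with a two-finger parallel gripper is mounted at the origin on the work surface. World frame = base frame: x ahead of the robot, y to its left, z up, the work surface at z = 0. Lengths are in m, angles in rad, forces in N, time in s.
With the tool pointing down it reaches from about 0.35 to 0.875 m from the base axis. Payload 15.5 kg.
Tool frame: the origin (TCP) lies midway between the tips of the shut fingers; the grasp point (between the pads) lies 19 mm behind it; z points along the fingers, y is the line along which they close (so a half turn about z gives the same grasp; the last joint's range is limited). The gripper opens to 85 mm and grips with 20 to 120 N. Pads are 22 mm wide; open, the fingers measure 114 mm over their backs; the gripper's body (76 mm by 85 mm) begins 54 mm behind the grasp point. The pads swing forward as they close: fully open they stand 13 mm farther back than shut.
Start: joints at [1.183, 0.494, 1.345, -0, 1.302, -0.096], TCP at [0.18, 0.599, 0.231] pointing down, gripper open.
Joint ranges: [-2.91, 2.91], [-0.82, 2.16], [0.22, 2.67], [-1.22, 4.37], [0.12, 2.79], [-3.08, 3.08]. Speed limits (rad/s): [1.89, 1.89, 2.57, 3.01, 3.01, 3.01].

## Interface

Orientations are given as a unit quaternion [x, y, z, w].
In Python, from cell import status, optics, robot gives the robot as it stands.
- The arm moves only by the tool move_arm, never from a script. Its argument "increments" is a list of rows, each a list of 3 entries, a list of its own where there are three numbers: the shift along the tool's x, y, z in mm, then the turn, a rotation vector about the tool's x, y, z in rad, then the opening in per cent of the stroke, from 0 (shut) to 100 (fully open). In form: [[[x, y, z], [wx, wy, wz], fingers], ...]. A call has 1 to 8 rows; each row is the pose to reach, as a shift and turn from the pose commanded when the call began, along the tool's axes at that moment; what a row does not reach only later rows make up. A row lasts 1/12 s, in which the tool goes at most 41.7 mm and 7.16 degrees, less where a joint would pass 70% of its speed; a pose out of reach is approached as far as the arm can. A call with a gripper value outside its range is refused whole. The fingers move at their own pace and stop on an object; "force" is the grip in N (left out, the last holds). Time passes only in rows, so rows that repeat a pose let the fingers close. It gives the time, the measured TCP pose, the force, the opening and the grip force at its end, in the units of the state.
- status.get_state(): the state, without advancing time (a new reading comes with each control period).
- optics.camera(name): name is "scene" or "top" or "wrist"; returns the picture (400x640x3 uint8, blue, green, red); there is no depth.
- optics.calibration(name): a dict with "intrinsics" (3x3 intrinsics, pixels), "world_from_camera" (4x4, takes a point from camera to world coordinates). Camera axes: x right, y down, z forward; pixel columns grow to the right and rows downward; lengths in m; the calibration is good to about 2 mm. A picture is of the moment at which its call begins: read the wrist's pose just before it. calibration takes no time and is no camera call; for the wrist camera it gives the pose at the moment of the call.
- robot.hand_in(): hands the job in; it is judged then, once.
The state is a dict: "t": time; "qpos": joint angles; "qvel": joint speeds; "effort": joint torques, N m; "tcp_pos": TCP position; "eef_rot": TCP orientation; "contact_force": force on the tool from outside, world axes, zero at the start; "torque": the same for the moment, N m; "gripper_width": finger opening in m; "gripper_force": force on a finger pad.
Only numpy, scipy, OpenCV 4.12 (cv2) and the standard library are available. Lean on these libraries where they do the work, as an engineer would, in place of code of your own. Each camera call takes 0.05 s, during which the arm holds its last target. There are 200 camera calls.

## Task

The aluminium cover plate of the black beam-combiner box is only lying crooked on top of the four shoulder-screw heads. Shift it until its keyholes drop over all four heads, then press it down lightly against the spring plungers and slide it fully home under the heads, towards the edge with the yellow warning triangle, and let go. The optics inside are aligned: work with light fingertip pressure, never lean on the cover, and leave the things lying around where they are.

Things in the scene. Friction and masses are not known exactly. Their poses are not given: they have to be found in the camera images.
- housing: Black box 120 (x) x 160 (y) x 50 mm high, bolted to the table, open at the top (92 x 92 mm in the middle) onto some optics. Origin: centre of its underside; z up; +x is the closing direction of the cover. Beam ports stick out 14 mm at the y sides, 14 mm high clamping feet 20 mm at the x sides. Its rim, 50 mm up, carries four shoulder screws and four spring plungers.
- stud (a point): Top centre of the steel shoulder screw at x = +34, y = +66 mm of the box; the four stand at x = +-34, y = +-66 mm. Neck 6 mm thick, head 12 mm across, underside of the head 7.5 mm and its top 11.5 mm above the rim. Rigid.
- plunger (a point): Foot, at rim height, of the spring plunger at x = +30, y = +51 mm of the box; the four stand at x = +-30, y = +-51 mm. Free, they stick up 6 mm from the rim and carry the cover once it has dropped over the heads. With all four, 3 N starts to press them in and each further mm takes 1.2 N (about 9.5 N to the end, 5.5 mm down).
- cover: Loose flat aluminium plate 120 (x) x 160 (y) x 4 mm, about 0.2 kg, no handle; a black and yellow warning triangle lies 40 mm from its centre towards its +x edge. Origin: centre of its underside; z up. At the start it rests on top of the screw heads, shifted and turned up to 6 degrees. It slides easily on the steel (friction about 0.2); rubber fingertips pressed on it carry it along.
- mouth (a point): Top centre of the round mouth, 16 mm across, of the keyhole at x = +48, y = +66 mm of the cover; the four mouths are at x = -20 and +48, y = +-66 mm. From each a 9 mm wide slot runs towards the cover's -x, ending 17 mm from the mouth's centre. The rest of the cover (|y| under 55 mm) is plain.
- drop_in (a point): Point at rim height, 14 mm to -x of the box's centre, z up, axes as the box. With the cover's centre over it (about 2 mm of play) and turned like the box, the mouths drop over the heads; the cover then floats on the plungers, its underside about 6 mm above the rim, and the heads block it sideways until it is pressed down at least 3 mm.
- home (a point): Point at rim height over the box's centre. Pressed down, the cover slides 14 mm from drop_in to here, along the box's +x, until the slot ends stop against the screw necks. Let go, the springs lift it against the undersides of the heads: it ends with its underside about 3.5 mm above this point.
- driver: Ball driver with a yellow handle, 180 mm long, lying beside the box; leave it alone. Origin on the table below its middle.
- hex_key: Dark L-shaped hex key, 90 x 26 mm, lying beside the box; leave it alone.
- lens_cap: Round black cap, 52 mm across, 15 mm high, lying beside the box; leave it alone.
- carton: Small cardboard box 75 x 95 x 55 mm; leave it alone.
- dish: Small glass dish, 56 mm across, 14 mm high; leave it alone.
- mirror_mount: Mirror in a black mount on a post, 50 mm square foot, 129 mm high; leave it alone.
- lens_cleaner: White bottle, 36 mm across, 85 mm high; leave it alone.
- screw_tray: Blue tray 100 x 70 x 25 mm; leave it alone.
Mind the look-alikes: they are no part of the job. Several things have the shape of the cover; the one meant has the colours described above.

How it is judged:
On the way:
1. the cover has dropped over all four screw heads (z of cover in the frame of housing below 0.0575 m and angle between cover's own z axis and vertical below 0.03 rad), for 0.1 s.
At the end, for the whole second after the job is handed in: The cover is locked under the four heads: its origin within 3 mm of the box's centre in x and y, turned within 3 degrees of the box, level, its underside less than 4.8 mm above the rim, at rest; the things around it are where they were (x of cover in the frame of housing between -0.003 and 0.003 m and y of cover in the frame of housing between -0.003 and 0.003 m and z of cover in the frame of housing below 0.0548 m and angle between the x axis of cover and the x axis of housing, either way round below 0.05 rad and angle between cover's own z axis and vertical below 0.02 rad and linear speed of cover below 0.01 m/s); the robot touches nothing.
It fails at once if leaned on the cover with more than 80 N (contact force between the arm and cover above 80 N).
It fails at once if leaned on the cover with more than 80 N (contact force between the fingers and cover above 80 N).
It fails at once if moved one of the things lying around by more than 15 mm (distance of any of driver, hex_key, lens_cap, carton, dish, mirror_mount, lens_cleaner, screw_tray from where it was at the start of the episode above 0.015 m).
It also fails if it takes over 72 s, if anything falls off the work surface, if the arm or the gripper's body presses on something with over 40 N, if the wrist force passes 120 N, or if a joint passes its speed limit or range.

## Working session

There is one attempt and no reset: what is moved stays moved. The work goes in short steps, Python scripts to look and compute and a tool call to move; the robot and the scene stay as the last step left them, time stands still between calls to the robot, and variables do not carry over. Pictures are saved under pics/ and viewed, at most 10 in all, crops included, and the job is handed in when it is done.

Besides the shell and the picture viewer there is one more tool, called by a JSON object that holds its "method" and its "body". move_arm: Moves the arm, as the interface text tells. Its arguments: {"type":"object","properties":{"increments":{"type":"array","items":{"type":"array"}},"force":{"type":"number"}},"required":["increments"]}

```bash
mkdir -p pics; python3 - <<'E'
from cell import status, optics, robot
import cv2, numpy as np
s=status.get_state(); print({k:np.round(v,4).tolist() for k,v in s.items()})
for n in("top","scene"):
    cv2.imwrite(f"pics/{n}0.png",optics.camera(n)); c=optics.calibration(n); print(n,np.round(c["intrinsics"],1).tolist(),np.round(c["world_from_camera"],4).tolist())
E
```

```text
{'t': 0.0, 'qpos': [1.1835, 0.4942, 1.3461, 0.0, 1.3025, -0.0955], 'qvel': [-0.0008, -0.0002, 0.002, 0.0002, -0.0014, -0.0002], 'effort': [-0.0015, -88.2147, -38.3861, -0.0004, 0.0099, -0.0001], 'tcp_pos': [0.1797, 0.5983, 0.2307], 'eef_rot': [0.1454, 0.9894, -0.0006, -0.0002], 'contact_force': [0.1174, -0.0777, -0.6264], 'torque': [0.0485, -0.0589, 0.0521], 'gripper_force': 0.0, 'gripper_width': 0.0851}
top [[512.1, 0.0, 326.9], [0.0, 512.1, 199.6], [0.0, 0.0, 1.0]] [[0.0241, -0.9935, 0.1112, 0.3917], [-0.9992, -0.0276, -0.0306, 0.0391], [0.0334, -0.1104, -0.9933, 1.31], [0.0, 0.0, 0.0, 1.0]]
scene [[514.2, 0.0, 321.7], [0.0, 514.2, 201.2], [0.0, 0.0, 1.0]] [[-0.0109, 0.6124, -0.7905, 1.8487], [0.9999, 0.0016, -0.0126, 0.0544], [-0.0065, -0.7906, -0.6123, 1.1143], [0.0, 0.0, 0.0, 1.0]]
```

View pics/top0.png

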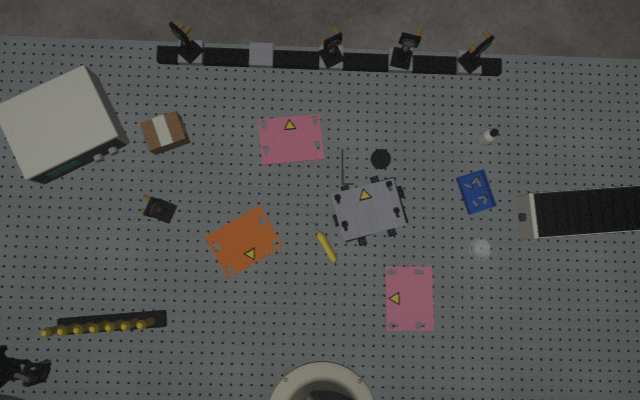

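View pics/scene0.png

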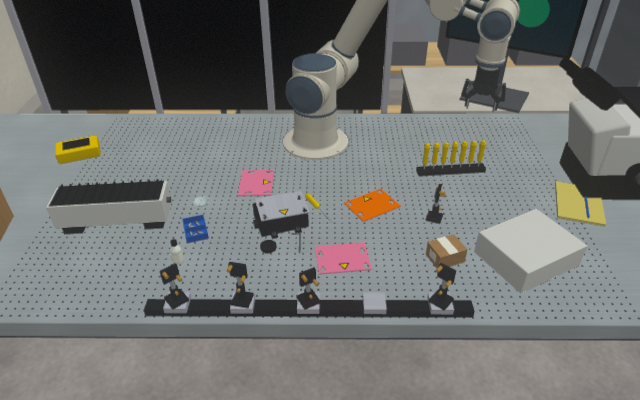

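The top view shows four plates: pink (290,139), orange (244,241), pink (409,298), and bare grey aluminium (368,209), which lies on the black box. The grey one fits the description (aluminium, on the box, triangle at (364,195) towards world +x). Next is an enlarged crop to confirm it and measure.

```bash
python3 - <<'E'
from cell import optics
import cv2, numpy as np
im=np.mean([optics.camera("top").astype(float) for _ in range(3)],0).astype('uint8')
c=im[160:260,310:430]; c=cv2.convertScaleAbs(c,alpha=1.5)
cv2.imwrite("pics/crop1.png",cv2.resize(c,None,fx=6,fy=6,interpolation=cv2.INTER_CUBIC))
E
```

```text
(no output)
```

View pics/crop1.png

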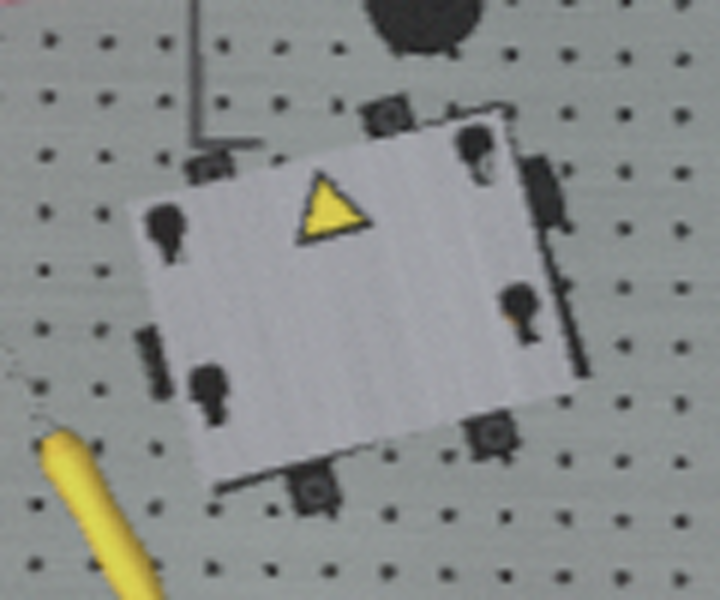

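The crop confirms it: bare grey plate on the black box, yellow triangle towards its upper edge, keyhole slots pointing down. Its corners are at (130,203), (502,105), (583,378) and (207,488) in crop pixels, and the clamping feet at (388,117), (210,165), (315,488) and (492,435).

```bash
cat > h.py <<'E'
import numpy as np, cv2
from scipy.spatial.transform import Rotation as R
from cell import optics,status
def ray(cal,px,z):
    K,T=np.array(cal["intrinsics"]),np.array(cal["world_from_camera"])
    px=np.atleast_2d(px).astype(float)
    d=np.c_[px,np.ones(len(px))]@np.linalg.inv(K).T@T[:3,:3].T
    return T[:3,3]+d*((z-T[2,3])/d[:,2])[:,None]
def proj(cal,P):
    K,T=np.array(cal["intrinsics"]),np.linalg.inv(cal["world_from_camera"])
    q=(np.atleast_2d(P)@T[:3,:3].T+T[:3,3])@K.T
    return q[:,:2]/q[:,2:]
def fit(model,pts):  # 2D rigid: world = c + R(a) model
    m,p=model.mean(0),pts.mean(0); A=model-m; B=pts-p
    a=np.arctan2((A[:,0]*B[:,1]-A[:,1]*B[:,0]).sum(),(A*B).sum())
    Ra=np.array([[np.cos(a),-np.sin(a)],[np.sin(a),np.cos(a)]])
    c=p-Ra@m; return c,a,np.linalg.norm(model@Ra.T+c-pts,axis=1)
E
python3 - <<'E'
from h import *
np.set_printoptions(precision=4,suppress=True)
c=optics.calibration("top")
f=lambda a:np.array(a)/6-0.4+[310,160]
P=ray(c,f([(130,203),(502,105),(583,378),(207,488)]),.0655)[:,:2]
print(fit(np.array([(60,80),(60,-80),(-60,-80),(-60,80)])/1e3,P))
F=ray(c,f([(388,117),(210,165),(315,488),(492,435)]),.014)[:,:2];print(F,F.mean(0), F[0]-F[1],F[3]-F[2])
w=optics.calibration("wrist");s=status.get_state()
T=np.eye(4);T[:3,:3]=R.from_quat(s["eef_rot"]).as_matrix();T[:3,3]=s["tcp_pos"]
print(np.array(w["intrinsics"]),np.linalg.inv(T)@w["world_from_camera"]);print(T)
E
```

```text
(array([ 0.5123, -0.1027]), np.float64(0.2955486675181515), array([0.0009, 0.0015, 0.0018, 0.0004]))
[[ 0.5931 -0.1212]
 [ 0.5702 -0.0453]
 [ 0.4341 -0.0925]
 [ 0.4583 -0.1672]] [ 0.514  -0.1066] [ 0.0229 -0.0758] [ 0.0243 -0.0748]
[[307.1727   0.     319.5935]
 [  0.     307.1727 203.4625]
 [  0.       0.       1.    ]] [[ 0.0002 -0.9536 -0.3012  0.077 ]
 [ 1.      0.0001  0.0005 -0.0006]
 [-0.0004 -0.3012  0.9536 -0.1424]
 [ 0.      0.      0.      1.    ]]
[[-0.9577  0.2877 -0.0002  0.1797]
 [ 0.2877  0.9577 -0.0005  0.5984]
 [ 0.0001 -0.0005 -1.      0.231 ]
 [ 0.      0.      0.      1.    ]]
```

{"method": "move_arm", "body": {"increments": [[[-28, -28, 0], [0, 0, 0.12], 100], [[-56, -56, 0], [0, 0, 0.24], 100], [[-84, -84, 0], [0, 0, 0.36], 100], [[-112, -112, 0], [0, 0, 0.48], 100], [[-140, -140, 0], [0, 0, 0.6], 100], [[-168, -168, 0], [0, 0, 0.72], 100], [[-196, -196, 0], [0, 0, 0.84], 100], [[-224, -224, 0], [0, 0, 0.96], 100]]}}

```text
t: 0.92
tcp_pos: [0.3303, 0.3179, 0.2314]
eef_rot: [0.588, 0.809, 0.0, 0.0]
contact_force: [0.7, -0.5, -0.3]
gripper_width: 0.0854
gripper_force: 0.0
```

```bash
cat >> h.py <<'E'
def delta(xy,z,yaw):  # tool-frame shift (mm) and turn to reach a tool-down pose, from the measured pose
    s=status.get_state(); r=R.from_quat(s["eef_rot"]); p=np.array(s["tcp_pos"])
    x=r.as_matrix()[:,0]; cur=np.arctan2(x[1],x[0])
    tgt=R.from_matrix([[np.cos(yaw),np.sin(yaw),0],[np.sin(yaw),-np.cos(yaw),0],[0,0,-1]])
    print("t %.2f"%s["t"],"tcp",np.round(p,4),"yaw %.4f"%cur,"shift",np.round(r.inv().apply(np.r_[xy,z]-p)*1e3,1),"turn",np.round((r.inv()*tgt).as_rotvec(),4),"F",np.round(s["contact_force"],1))
E
python3 -c "
from h import *
delta([.457,-.125],.19,.3)"
```

```text
t 0.92 tcp [0.3303 0.3179 0.2314] yaw 1.8842 shift [-460.4  -16.    41.3] turn [ 2.0000e-04 -3.0000e-04  1.5842e+00] F [ 0.7 -0.5 -0.3]
```

{"method": "move_arm", "body": {"increments": [[[-36, -1, 0], [0, 0, 0.12], 100], [[-72, -2, 0], [0, 0, 0.24], 100], [[-108, -4, 0], [0, 0, 0.36], 100], [[-144, -5, 0], [0, 0, 0.48], 100], [[-180, -6, 5], [0, 0, 0.6], 100], [[-216, -7, 10], [0, 0, 0.72], 100], [[-252, -9, 15], [0, 0, 0.84], 100], [[-288, -10, 20], [0, 0, 0.96], 100]]}}

```text
t: 1.58
tcp_pos: [0.4107, 0.0412, 0.2112]
eef_rot: [0.895, 0.446, 0.0, 0.0]
contact_force: [1.4, 0.6, 0.3]
gripper_width: 0.0853
gripper_force: 0.0
```

```bash
python3 -c "
from h import *
delta([.457,-.125],.19,.3)"
```

```text
t 1.58 tcp [0.4107 0.0412 0.2112] yaw 0.9239 shift [-104.7  137.1   21.3] turn [ 3.000e-04 -3.000e-04  6.239e-01] F [1.4 0.6 0.3]
```

{"method": "move_arm", "body": {"increments": [[[-18, 23, 3], [0, 0, 0.12], 100], [[-36, 46, 7], [0, 0, 0.24], 100], [[-54, 69, 10], [0, 0, 0.36], 100], [[-72, 92, 14], [0, 0, 0.48], 100], [[-90, 115, 17], [0, 0, 0.6], 100], [[-105, 137, 21], [0, 0, 0.624], 100], [[-105, 137, 21], [0, 0, 0.624], 100], [[-105, 137, 21], [0, 0, 0.624], 100]]}}

```text
t: 2.25
tcp_pos: [0.4579, -0.1242, 0.19]
eef_rot: [0.988, 0.151, -0.0, -0.0]
contact_force: [0.8, 0.7, 0.4]
gripper_width: 0.0854
gripper_force: 0.0
```

```bash
python3 - <<'E'
from h import *
im=optics.camera("wrist"); cv2.imwrite("pics/w1.png",im); delta([.457,-.125],.19,.3)
c=optics.calibration("wrist"); np.save("w1cal.npy",c["world_from_camera"])
p=proj(c,[[.5123,-.1027,.0655]])[0]; print(p)
cv2.imwrite("pics/w1v.png",cv2.resize(im,(800,500),interpolation=cv2.INTER_CUBIC))
E
```

```text
t 2.30 tcp [ 0.4575 -0.1232  0.1901] yaw 0.3053 shift [-1.   1.6  0.1] turn [-0.0006  0.0005  0.0053] F [-0.4  0.1 -0.6]
[315.55248465 129.07944777]
```

View pics/w1v.png

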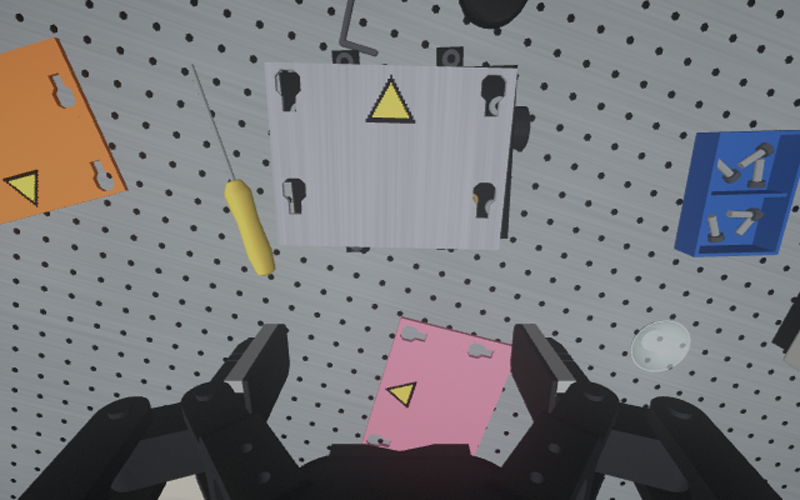

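The wrist view shows the cover with corners near (265,62), (518,67), (500,248) and (279,244), stud heads glinting in the keyholes, and the box visible beyond its right edge. I'll enlarge it to read exact pixels.

```bash
python3 - <<'E'
import cv2
im=cv2.imread("pics/w1.png")[35:210,205:435]
im=cv2.convertScaleAbs(im,alpha=1.4)
cv2.imwrite("pics/w1c.png",cv2.resize(im,None,fx=3.4,fy=3.4,interpolation=cv2.INTER_CUBIC))
E
```

```text
(no output)
```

View pics/w1c.png

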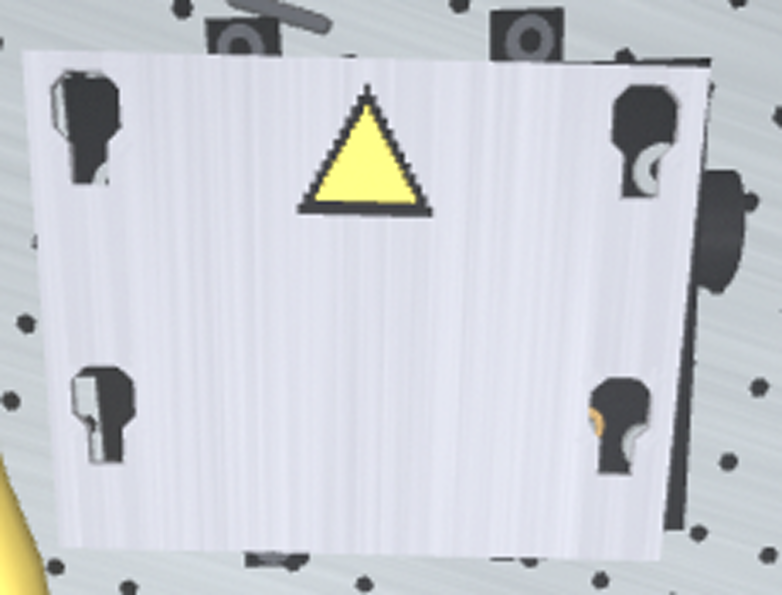

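Crop pixels: cover corners (23,51), (712,60), (661,560), (62,547). Box corners (684,528) and (711,62), screw heads near (662,168) and (649,447), and an arc of the left head at (103,173). I'll fit both poses and check them with an overlay.

```bash
cat > ov.py <<'E'
from h import *
def overlay(im,cal,box,cov,covz,x0,y0,w,h,s,out):
    im=cv2.convertScaleAbs(im[y0:y0+h,x0:x0+w],alpha=1.4); im=cv2.resize(im,None,fx=s,fy=s,interpolation=cv2.INTER_CUBIC)
    t=np.linspace(0,2*np.pi,40)
    def draw(pose,pts,z,col):
        x,y,a=pose; Ra=np.array([[np.cos(a),-np.sin(a)],[np.sin(a),np.cos(a)]])
        P=np.c_[np.array(pts)@Ra.T+[x,y],np.full(len(pts),z)]
        q=(proj(cal,P)-[x0,y0]+.5)*s
        cv2.polylines(im,[np.int32(q)],True,col,1,cv2.LINE_AA)
    rect=np.array([(60,80),(60,-80),(-60,-80),(-60,80)])/1e3
    draw(box,rect,.05,(0,0,255)); draw(cov,rect,covz+.004,(0,160,0))
    for sy in(66,-66):
        for sx in(34,-34): draw(box,np.c_[sx+6*np.cos(t),sy+6*np.sin(t)]/1e3,.0615,(0,0,255))
        for sx in(48,-20): draw(cov,np.c_[sx+8*np.cos(t),sy+8*np.sin(t)]/1e3,covz+.004,(0,160,0))
    cv2.imwrite(out,im)
E
python3 - <<'E'
from ov import *
np.set_printoptions(precision=4,suppress=True)
im=cv2.imread("pics/w1.png"); cal=dict(intrinsics=optics.calibration("wrist")["intrinsics"],world_from_camera=np.load("w1cal.npy"))
f=lambda a:np.atleast_2d(a)/3.4-.5+[205,35]
C=ray(cal,f([(23,51),(712,60),(661,560),(62,547)]),.0655)[:,:2]
c=fit(np.array([(60,80),(60,-80),(-60,-80),(-60,80)])/1e3,C);print(c)
B=np.r_[ray(cal,f([(684,528),(711,62)]),.05),ray(cal,f([(662,168),(649,447)]),.0615)][:,:2]
b=fit(np.array([(-60,-80),(60,-80),(34,-66),(-34,-66)])/1e3,B);print(b)
overlay(im,cal,[*b[0],b[1]],[*c[0],c[1]],.0615,205,35,230,175,3.4,"pics/ov1.png")
E
```

```text
(array([ 0.5113, -0.0997]), np.float64(0.2873632811462979), array([0.0004, 0.0006, 0.0006, 0.0003]))
(array([ 0.5133, -0.1064]), np.float64(0.3330523310194877), array([0.0007, 0.001 , 0.0004, 0.0002]))
```

View pics/ov1.png

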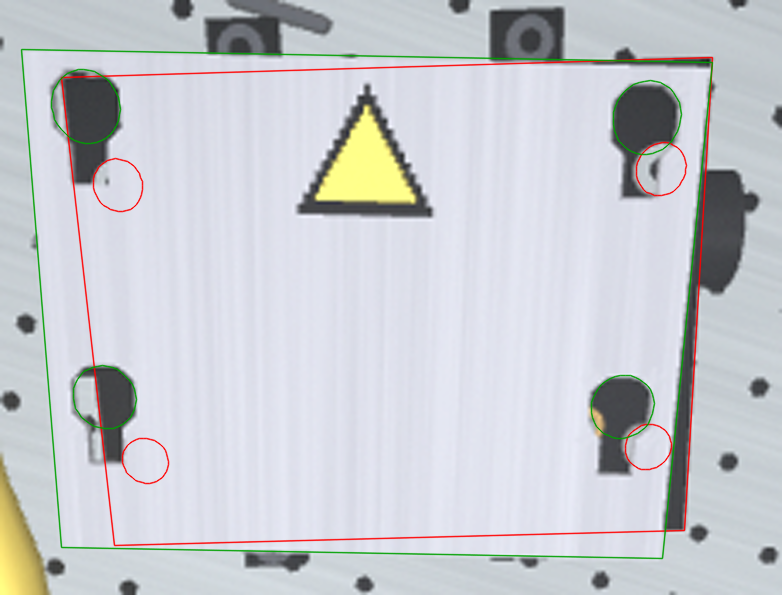

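The overlay fits well. Box is at (0.5133, -0.1064) with yaw 0.333, cover at (0.5113, -0.0997) with yaw 0.287. I'll press with both fingertips spread at cover x = +10 mm, near the middle of the support.

```bash
python3 -c "
from h import *
delta([.5209,-.0969],.08,.287)"
```

```text
t 2.30 tcp [ 0.4575 -0.1232  0.1901] yaw 0.3053 shift [ 68.4  -5.9 110. ] turn [-0.0006  0.0005  0.0183] F [-0.4  0.1 -0.6]
```

{"method": "move_arm", "body": {"increments": [[[15, -1, 20], [0, 0, 0.006], 70], [[30, -2, 40], [0, 0, 0.012], 70], [[45, -4, 60], [0, 0, 0.018], 70], [[60, -5, 80], [0, 0, 0.018], 70], [[68, -6, 100], [0, 0, 0.018], 70], [[68, -6, 110], [0, 0, 0.018], 70], [[68, -6, 110], [0, 0, 0.018], 70], [[68, -6, 110], [0, 0, 0.018], 70]]}}

```text
t: 2.97
tcp_pos: [0.5199, -0.0964, 0.0805]
eef_rot: [0.99, 0.144, -0.001, -0.0]
contact_force: [-0.2, -0.1, -0.8]
gripper_width: 0.0596
gripper_force: 0.0
```

```bash
python3 -c "
from h import *
delta([.5209,-.0969],.065,.287)"
```

```text
t 2.97 tcp [ 0.5199 -0.0964  0.0805] yaw 0.2887 shift [ 0.8  0.8 15.5] turn [-0.0007  0.0011  0.0017] F [-0.2 -0.1 -0.8]
```

{"method": "move_arm", "body": {"increments": [[[1, 1, 8], [0, 0, 0], 70], [[1, 1, 16], [0, 0, 0], 70], [[1, 1, 17], [0, 0, 0], 70], [[1, 1, 18], [0, 0, 0], 70], [[1, 1, 18], [0, 0, 0], 70], [[1, 1, 18], [0, 0, 0], 70]]}}

```text
t: 3.47
tcp_pos: [0.5221, -0.0976, 0.0625]
eef_rot: [0.99, 0.143, 0.0, 0.0]
contact_force: [0.2, -0.5, -0.4]
gripper_width: 0.0598
gripper_force: 0.0
```

{"method": "move_arm", "body": {"increments": [[[0, 0, 1], [0, 0, 0], 70], [[0, 0, 2], [0, 0, 0], 70], [[0, 0, 2], [0, 0, 0], 70], [[0, 0, 2], [0, 0, 0], 70]]}}

```text
t: 3.8
tcp_pos: [0.5222, -0.0976, 0.0605]
eef_rot: [0.99, 0.143, 0.0, 0.0]
contact_force: [-0.1, 0.1, 5.3]
gripper_width: 0.0597
gripper_force: 2.2
```

{"method": "move_arm", "body": {"increments": [[[0, 0, 1], [0, 0, 0], 70], [[0, 0, 1], [0, 0, 0], 70], [[0, 0, 1], [0, 0, 0], 70]]}}

```text
t: 4.05
tcp_pos: [0.5223, -0.0977, 0.0603]
eef_rot: [0.99, 0.143, 0.001, 0.0]
contact_force: [-4.6, 1.3, 24.0]
gripper_width: 0.0596
gripper_force: 12.1
```

{"method": "move_arm", "body": {"increments": [[[0, 0, 1], [0, 0, 0], 70], [[0, 0, 1], [0, 0, 0], 70], [[0, 0, 1], [0, 0, 0], 70]]}}

```text
t: 4.3
tcp_pos: [0.5227, -0.0977, 0.0602]
eef_rot: [0.99, 0.143, 0.001, 0.001]
contact_force: [-7.0, 1.4, 43.2]
gripper_width: 0.0596
gripper_force: 21.3
```

{"method": "move_arm", "body": {"increments": [[[0, 0, -1.7], [0, 0, 0], 70], [[0, 0, -1.7], [0, 0, 0], 70], [[-2, 1, -1.7], [0, 0, -0.007], 70], [[-4, 2, -1.7], [0, 0, -0.013], 70], [[-6, 3, -1.7], [0, 0, -0.02], 70], [[-8, 4, -1.7], [0, 0, -0.026], 70], [[-8, 4, -1.7], [0, 0, -0.026], 70]]}}

```text
t: 4.88
tcp_pos: [0.5159, -0.104, 0.0603]
eef_rot: [0.988, 0.156, 0.001, 0.0]
contact_force: [0.3, -0.8, 10.0]
gripper_width: 0.06
gripper_force: 5.3
```

```bash
python3 - <<'E'
from ov import *
c=optics.calibration("wrist"); im=optics.camera("wrist"); cv2.imwrite("pics/w2.png",im)
np.save("w2cal.npy",c["world_from_camera"])
b=[.5133,-.1064,.333]; 
a=0.0257; sh=np.array([.959*-.008+.283*.004,.283*-.008-.959*.004])
cov=[.5113+sh[0],-.0997+sh[1],.287+a]
print(cov); q=proj(c,[[.5133,-.1064,.06]])[0];print(q)
overlay(im,c,b,cov,.0615,160,80,320,240,2.5,"pics/ov2.png")
E
```

```text
[np.float64(0.50476), np.float64(-0.10579999999999999), 0.3127]
[321.50633662 267.12873054]
```

View pics/ov2.png

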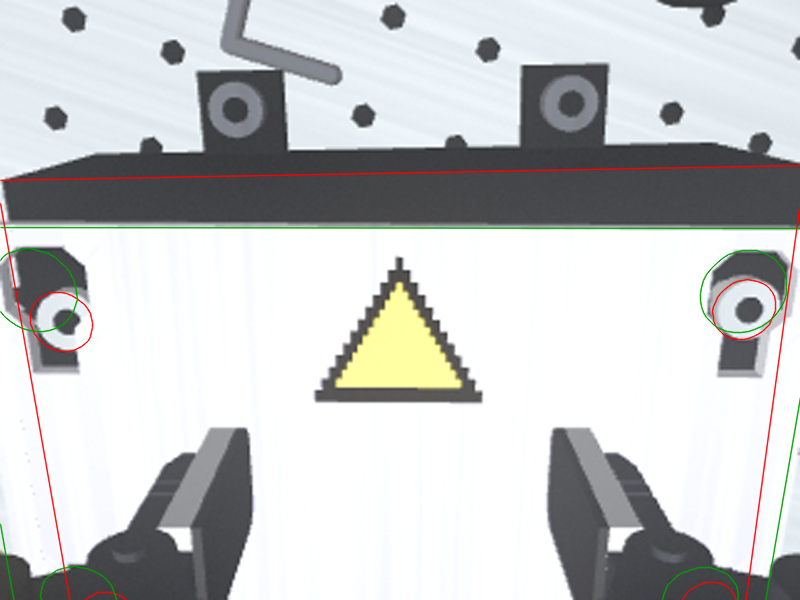

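The overlay shows the cover following the fingers. The mouths sit at about (46,289) and (750,293), the heads at (62,321) and (744,309).

```bash
python3 - <<'E'
from h import *
np.set_printoptions(precision=4,suppress=True)
c=dict(intrinsics=optics.calibration("wrist")["intrinsics"],world_from_camera=np.load("w2cal.npy"))
f=lambda a:np.array(a)/2.5-.5+[160,80]
M=ray(c,f([(46,289),(750,293)]),.0655)[:,:2]; H=ray(c,f([(62,321),(744,309)]),.0615)[:,:2]
print(M,H,np.linalg.norm(M[0]-M[1]),np.linalg.norm(H[0]-H[1]))
yaw=lambda P:np.arctan2(*(P[1]-P[0])[::-1])+np.pi/2
ym,yh=yaw(M),yaw(H); print("yaw cover,box",ym,yh)
rot=lambda a:np.array([[np.cos(a),-np.sin(a)],[np.sin(a),np.cos(a)]])
cov=M.mean(0)-rot(ym)@[.048,0]; box=H.mean(0)-rot(yh)@[.034,0]; drop=box-rot(yh)@[.014,0]
s=status.get_state(); p=np.array(s["tcp_pos"]); x=R.from_quat(s["eef_rot"]).as_matrix()[:,0]; ty=np.arctan2(x[1],x[0])
a=yh-ym; d=drop+rot(a)@(p[:2]-cov)-p[:2]
Rt=R.from_quat(s["eef_rot"])
print(cov,box,drop,"turn_tool_z",-a,"tool shift mm",Rt.inv().apply([*d,0])*1e3,"toolyaw",ty,p)
E
```

```text
[[ 0.5312 -0.0303]
 [ 0.571  -0.1551]] [[ 0.5241 -0.033 ]
 [ 0.5672 -0.1575]] 0.13091475525451007 0.1318183161675889
yaw cover,box 0.30833761983200225 0.33269944624289716
[ 0.5054 -0.1073] [ 0.5135 -0.1064] [ 0.5003 -0.1109] turn_tool_z -0.024361826410894905 tool shift mm [-5.9629  1.641  -0.0041] toolyaw 0.31400878088608464 [ 0.5159 -0.104   0.0603]
```

{"method": "move_arm", "body": {"increments": [[[-1.5, 0.4, 0], [0, 0, -0.006], 70], [[-3, 0.8, 0], [0, 0, -0.012], 70], [[-4.5, 1.2, 0], [0, 0, -0.018], 70], [[-6, 1.6, 0], [0, 0, -0.024], 70], [[-6, 1.6, 0], [0, 0, -0.024], 70], [[-6, 1.6, 0], [0, 0, -0.024], 70]]}}

```text
t: 5.43
tcp_pos: [0.5101, -0.1071, 0.0598]
eef_rot: [0.986, 0.168, -0.0, -0.0]
contact_force: [-0.6, 0.0, 0.1]
gripper_width: 0.0599
gripper_force: 0.0
```

Contact force fell to zero at the expected place, so the cover has dropped. I'll follow it down.

{"method": "move_arm", "body": {"increments": [[[0, 0, 1.5], [0, 0, 0], 70], [[0, 0, 3], [0, 0, 0], 70], [[0, 0, 3.5], [0, 0, 0], 70], [[0, 0, 3.5], [0, 0, 0], 70]]}}

```text
t: 5.77
tcp_pos: [0.5102, -0.107, 0.0562]
eef_rot: [0.986, 0.168, -0.0, -0.0]
contact_force: [0.8, -0.1, 0.1]
gripper_width: 0.0598
gripper_force: 0.0
```

Confirmed: no contact 3.6 mm lower. Now I'll press against the plungers.

{"method": "move_arm", "body": {"increments": [[[0, 0, 1], [0, 0, 0], 70], [[0, 0, 2], [0, 0, 0], 70], [[0, 0, 3], [0, 0, 0], 70], [[0, 0, 4], [0, 0, 0], 70], [[0, 0, 5], [0, 0, 0], 70], [[0, 0, 5], [0, 0, 0], 70], [[0, 0, 5], [0, 0, 0], 70]]}}

```text
t: 6.35
tcp_pos: [0.5103, -0.1071, 0.0515]
eef_rot: [0.986, 0.168, 0.0, 0.0]
contact_force: [-1.4, -0.1, 4.8]
gripper_width: 0.0595
gripper_force: 2.2
```

{"method": "move_arm", "body": {"increments": [[[0, 0, 0.8], [0, 0, 0], 70], [[0, 0, 1.5], [0, 0, 0], 70], [[0, 0, 1.5], [0, 0, 0], 70], [[0, 0, 1.5], [0, 0, 0], 70]]}}

```text
t: 6.68
tcp_pos: [0.5103, -0.1071, 0.05]
eef_rot: [0.986, 0.168, 0.0, 0.0]
contact_force: [-0.5, -0.0, 6.2]
gripper_width: 0.0599
gripper_force: 3.0
```

{"method": "move_arm", "body": {"increments": [[[0, 0, 0.7], [0, 0, 0], 70], [[2, 0, 0.7], [0, 0, 0], 70], [[5, 0, 0.7], [0, 0, 0], 70], [[8, 0, 0.7], [0, 0, 0], 70], [[11, 0, 0.7], [0, 0, 0], 70], [[14, 0, 0.7], [0, 0, 0], 70], [[15, 0, 0.7], [0, 0, 0], 70], [[15, 0, 0.7], [0, 0, 0], 70]]}}

```text
t: 7.35
tcp_pos: [0.5246, -0.1021, 0.0494]
eef_rot: [0.986, 0.168, 0.0, 0.0]
contact_force: [0.7, 0.0, 7.6]
gripper_width: 0.0599
gripper_force: 3.5
```

```bash
python3 - <<'E'
from ov import *
c=optics.calibration("wrist"); im=optics.camera("wrist"); cv2.imwrite("pics/w3.png",im)
np.save("w3cal.npy",c["world_from_camera"])
b=[.5135,-.1064,.333]
overlay(im,c,b,b,.0535,160,80,320,240,2.5,"pics/ov3.png")
E
```

```text
(no output)
```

View pics/ov3.png

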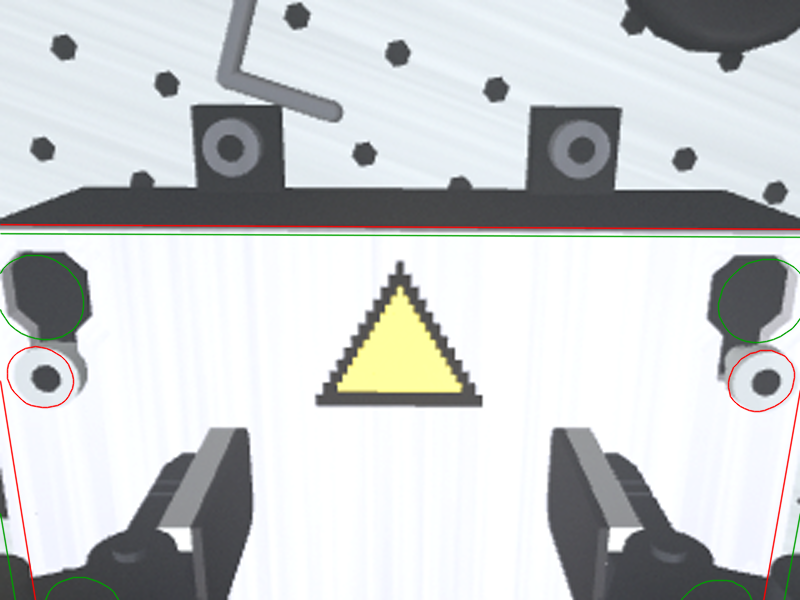

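The heads (red, (40,377) and (762,380)) now sit over the slot ends, and the cover's front edge lies on the predicted home line. One small push to confirm the stop, then lift off.

{"method": "move_arm", "body": {"increments": [[[0.8, 0, 0], [0, 0, 0], 70], [[1.2, 0, 0], [0, 0, 0], 70], [[1.2, 0, 0], [0, 0, 0], 70]]}}

```text
t: 7.65
tcp_pos: [0.5254, -0.1017, 0.0494]
eef_rot: [0.986, 0.168, -0.0, 0.0]
contact_force: [-3.3, -0.9, 7.7]
gripper_width: 0.0598
gripper_force: 3.7
```

{"method": "move_arm", "body": {"increments": [[[-1, 0, -0.5], [0, 0, 0], 70], [[-1, 0, -4], [0, 0, 0], 70], [[-1, 0, -15], [0, 0, 0], 70], [[-1, 0, -35], [0, 0, 0], 70], [[-20, 0, -60], [0, 0, 0], 70], [[-40, 0, -90], [0, 0, 0], 70], [[-60, 0, -110], [0, 0, 0], 70], [[-60, 0, -110], [0, 0, 0], 70]]}}

```text
t: 8.32
tcp_pos: [0.4673, -0.1224, 0.1625]
eef_rot: [0.986, 0.168, 0.001, 0.001]
contact_force: [1.7, -0.0, -0.0]
gripper_width: 0.0598
gripper_force: 0.0
```

```bash
python3 - <<'E'
from ov import *
c=optics.calibration("wrist"); im=optics.camera("wrist"); cv2.imwrite("pics/w4.png",im)
np.save("w4cal.npy",c["world_from_camera"])
b=[.5135,-.1064,.333]; q=proj(c,[[.5135,-.1064,.06]])[0].astype(int);print(q)
x0,y0=max(q[0]-130,0),max(q[1]-90,0)
overlay(im,c,b,b,.0535,x0,y0,260,195,3,"pics/ov4.png")
E
```

```text
[319 143]
```

View pics/ov4.png

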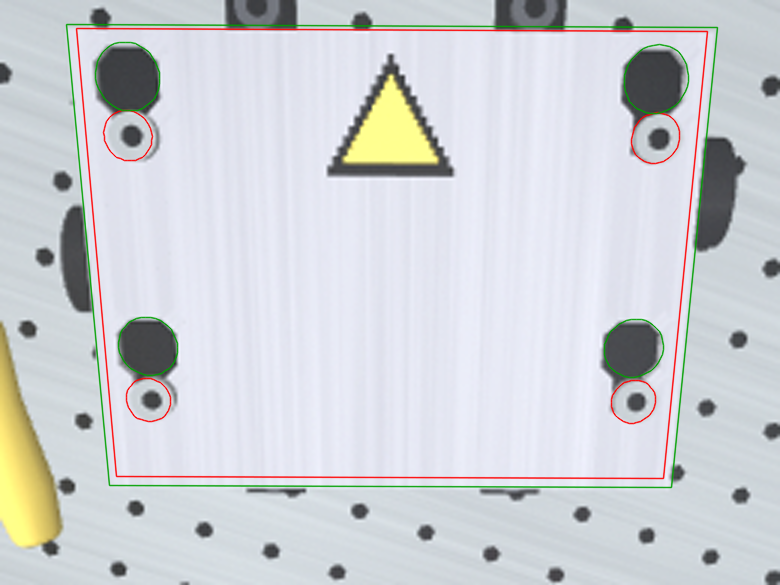

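The stop reacted with about 3 N. With the arm clear, the cover outline matches home within about 1 mm and all four heads sit over their slots, so I'm handing in.

```bash
python3 -c "
from cell import robot
print(robot.hand_in())"
```

```text
the job is handed in; nothing more can be done
None
```

The cover dropped over all four heads and was slid home under them to the stop, and the arm was clear when I handed the job in at about 8.4 s; no verdict came back. While finding contact I briefly pressed with about 43 N (limit 80 N), more than the light touch you asked for; the rest of the work stayed at about 10 N or less.

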